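Squeeze the stray spice jar back into its packed row

TASK

Put the spice jar that stands on the worktop back into the shelf: stand it upright on the shelf's bare ledge in front of the gap in the row, then push it straight back between its neighbours, so that they are nudged apart but stay standing, until you feel it press firmly against the backboard, and keep it pressed there for about half a second before letting go. The jars are glass: never press hard, and leave everything else on the worktop where it is.

Things in the scene. Friction and masses are not known exactly. Their poses are not given: they have to be found in the camera images.
- jar_mid (a point): the spice jar to put away, the only one outside the shelf: round glass jar 52 mm in diameter with a 49 mm grey metal screw lid, 82 mm tall in all (glass up to 66 mm), 0.15 to 0.28 kg. Point at its centre, 41 mm above its underside; z up. Glass: never more than 18 N between it and the backboard or another jar.
- shelf: low open beech spice shelf screwed to the worktop. Floor board 143 mm deep (x), 289 wide (y), 8 thick; end panels 12 mm thick, 265 mm clear between them, 70 mm high over the rear 84 mm of depth, 26 mm in front of that. Origin: centre of its underside. x points from the open front to the back, y along the row, z up. Its front half is a bare ledge.
- row_line (a point): point on the shelf floor, 20.5 mm behind the shelf's centre, axes as the shelf's. The rigid backboard (10 mm thick, 46 high) is adjustable and clamped; where is not measured: a jar touching it has its axis 0 to 15 mm behind this point. It stops the jar abruptly: the push, 1 to 5 N while jars slide, rises steeply. Firm seating: about 10 N.
- gap_mid (a point): point on the shelf floor in the middle between the end panels, 20 mm in front of row_line. The row: four jars, 0 to 5 mm in front of row_line, two on each side of a gap 12 to 39 mm wide within 7 mm of the shelf's middle (other gaps under 5 mm). Five jars leave 5 mm to spare. A salt shaker stands on the ledge near its -y end.
- row1_mid (a point): a spice jar already in the row, same size and shape as the jar to be put away; point at its centre, 41 mm above its underside
- row2_mid (a point): a spice jar already in the row, same size and shape as the jar to be put away; point at its centre, 41 mm above its underside
- row3_mid (a point): a spice jar already in the row, same size and shape as the jar to be put away; point at its centre, 41 mm above its underside
- row4_mid (a point): a spice jar already in the row, same size and shape as the jar to be put away; point at its centre, 41 mm above its underside
- mug_mid (a point): bystander: white mug 76 mm wide, 85 mm tall, at its centre
- shaker_mid (a point): bystander: small white salt shaker, 34 mm wide, 58 mm tall, on the shelf's ledge near its -y end; at its centre
- butter_mid (a point): bystander: white covered butter dish 160 x 110 x 72 mm, point 30 mm up
- oil_mid (a point): bystander: green oil bottle 64 mm wide, 210 mm tall, at its centre
- mill_mid (a point): bystander: dark wooden pepper mill 54 mm wide, 158 mm tall, at its centre
- bowl_mid (a point): bystander: mixing bowl 180 mm wide, 70 mm tall, at its centre
- spoon_grip (a point): bystander: wooden spoon 260 mm long lying on the worktop, point on its handle

How it is judged:
By the outcome, as a careful person would: the job done as asked, in the order asked, and still so for the second after the job is handed in, with the robot touching nothing.
It also fails if it takes over 66 s, if anything falls off the work surface, if the arm or the gripper's body presses on something with over 40 N, if the wrist force passes 120 N, or if a joint passes its speed limit or range.

ROBOT

A 6-joint arm with a two-finger parallel gripper is mounted at the origin on the work surface. World frame = base frame: x ahead of the robot, y to its left, z up, the work surface at z = 0. Lengths are in mm, angles in rad, forces in N, time in s.
With the tool pointing down it reaches from about 275 to 1000 mm from the base axis. Payload 8.4 kg.
Tool frame: the origin (TCP) lies at the very end of the fingers, on their centre line; the grasp point (between the pads) lies 19 mm behind it; z points along the fingers, y is the direction in which the jaws open and shut (so a half turn about z gives the same grasp; the last joint's range is limited). The gripper opens to 85 mm and grips with 20 to 120 N. Pads are 22 mm wide; open, the fingers measure 114 mm over their backs; the gripper's body (76 mm by 85 mm) begins 54 mm behind the grasp point. The pads swing forward as they close: fully open they stand 13 mm farther back than shut.
Start: joints at [1.187, 0.353, 1.633, -0, 1.155, -0.002], TCP at [232.868, 580, 231.281] pointing down, gripper open.
Joint ranges: [-2.63, 2.63], [-0.92, 2.1], [0.06, 2.66], [-1.3, 4.44], [0, 2.69], [-3.02, 3.02]. Speed limits (rad/s): [2.22, 2.22, 2.79, 3.14, 3.14, 3.14].

INTERFACE

Orientations are given as [roll, pitch, yaw] about the fixed x, y, z axes, in that order (R = Rz(yaw) Ry(pitch) Rx(roll)).
In Python, from rig import r gives the robot as it stands.
- The arm moves only by the tool jog_arm, never from a script. Its argument "increments" is text: rows parted by semicolons, each of 7 numbers parted by spaces: the shift along the tool's x, y, z in cm, then the turn, a rotation vector about the tool's x, y, z in rad, then the opening, from -1 (shut) to 1 (fully open). A call has exactly 8 rows; each row shifts and turns the commanded pose from where the row before left it, along the tool's axes as they then stand; what a row does not reach is not made up. A row lasts 1/10 s, in which the tool goes at most 50 mm and 8.59 degrees, less where a joint would pass 70% of its speed; a pose out of reach is approached as far as the arm can. A call with a gripper value outside its range is refused whole. The fingers move at their own pace and stop on an object; "squeeze" is the grip in N (left out, the last holds). Time passes only in rows, so rows that do not move let the fingers close, or fill a call up. It gives the time, the measured TCP pose, the force and the opening at its end, in the units of the state.
- r.sense(): the state, without advancing time (a new reading comes with each control period).
- r.grab_frame(name): name is "scene" or "top"; returns the picture (480x640x3 uint8, red, green, blue); there is no depth.
- r.camera_info(name): a dict with "K" (3x3 intrinsics, pixels), "rvec" (rotation vector, rad) and "tvec" (3), from world to camera coordinates, as OpenCV has them. Camera axes: x right, y down, z forward; pixel columns grow to the right and rows downward; lengths in mm; the calibration is good to about 2 mm. A picture is of the moment at which its call begins. camera_info takes no time and is no camera call.
- r.sign_off(): hands the job in, once; it reports no verdict.
The state is a dict: "clock": time; "qpos": joint angles; "qvel": joint speeds; "joint_efforts": joint torques, N m; "eef_pos": TCP position; "tcp_rot": TCP orientation; "contact_force": force on the tool from outside, world axes, zero at the start; "wrist_torque": the same for the moment, N m; "opening": opening from 0.0 (shut) to 1.0 (fully open).
Only numpy, scipy, OpenCV 4.12 (cv2) and the standard library are available. Lean on these libraries where they do the work, as an engineer would, in place of code of your own. Each camera call takes 0.05 s, during which the arm holds its last target.

## Working session

There is one attempt and no reset: what is moved stays moved. The work goes in short steps, Python scripts to look and compute and a tool call to move; the robot and the scene stay as the last step left them, time stands still between calls to the robot, and variables do not carry over. Pictures are saved under pics/ and viewed, and the job is handed in when it is done.

Besides the shell and the picture viewer there is one more tool, called after "Request:" by a JSON object that holds its "op" and its "data". jog_arm: Moves the arm, as the interface text tells. Its arguments: {"type":"object","properties":{"increments":{"type":"string"},"squeeze":{"type":"number"}},"required":["increments"]}

```bash
ls; mkdir -p pics; python3 - <<'E'
from rig import r
import cv2
print(r.sense())
for n in("scene","top"):
    cv2.imwrite(f"pics/{n}0.png",r.grab_frame(n)[:,:,::-1]); print(n,r.camera_info(n))
E
```

```text
pics
{'clock': 0.0, 'qpos': array([ 1.18658646e+00,  3.53653840e-01,  1.63417045e+00, -9.92898914e-06,
        1.15523984e+00, -2.38107196e-03]), 'qvel': array([ 0.00021977,  0.00113065, -0.00065374, -0.00024779,  0.00096116,
       -0.00030762]), 'joint_efforts': array([-2.08266676e-03, -6.05212355e+01, -3.42084074e+01, -2.35226953e-04,
        9.09407157e-03,  1.62867019e-05]), 'eef_pos': array([232.68641016, 579.51916404, 230.5426132 ]), 'tcp_rot': array([-3.14012116e+00,  5.57433114e-06,  2.75976788e+00]), 'contact_force': array([-0.37414816, -0.11356434, -0.12105973]), 'wrist_torque': array([ 0.0082958 , -0.04232257, -0.00603898]), 'opening': 0.9956490501016054}
scene {'K': array([[449.02751427,   0.        , 320.99728126],
       [  0.        , 449.02751427, 237.84421915],
       [  0.        ,   0.        ,   1.        ]]), 'rvec': array([ 2.16463651,  1.43144325, -0.44894061]), 'tvec': array([-166.92960894, -354.74831949, 1638.43934387])}
top {'K': array([[461.82909665,   0.        , 325.2241406 ],
       [  0.        , 461.82909665, 241.4596864 ],
       [  0.        ,   0.        ,   1.        ]]), 'rvec': array([ 2.11723694, -2.13925532,  0.19271858]), 'tvec': array([ -25.62846948,  548.29174265, 1248.67003724])}
```

View pics/scene0.png

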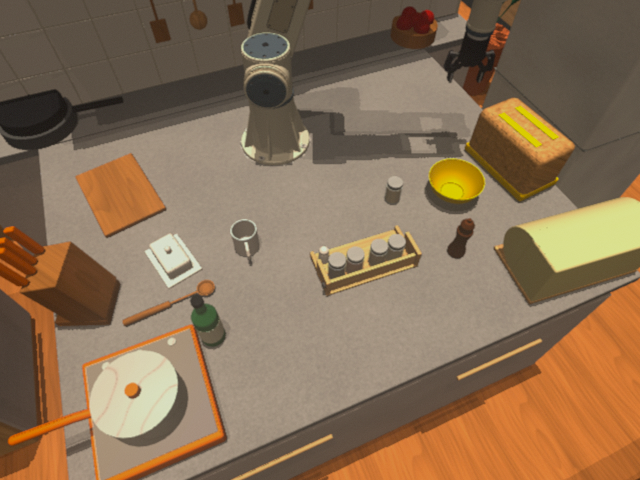

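View pics/top0.png

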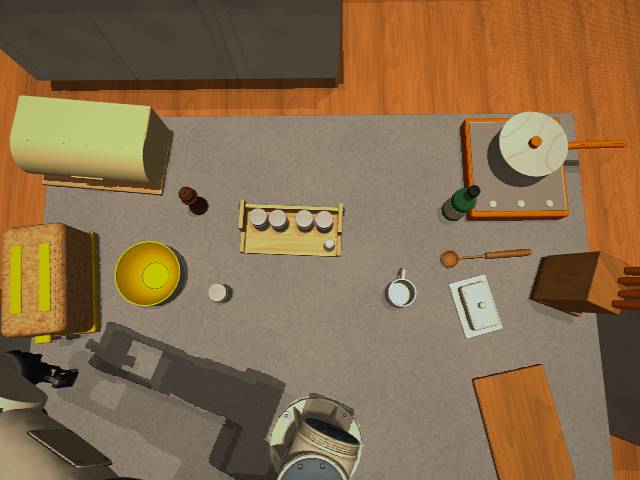

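Top view: the loose jar is at about (219,292), the shelf around (240–343, 202–256), row lids near (259,218), (278,219), (305,220) and (324,220), and the shaker at (329,244). In the scene view the jar is at (394,190). I'll zoom in and measure next.

```bash
cat > h.py <<'E'
import cv2,numpy as np
from rig import r
def cam(n):
    c=r.camera_info(n);R=cv2.Rodrigues(np.array(c["rvec"]))[0];return np.array(c["K"]),R,np.array(c["tvec"])
def ray(n,uv):
    K,R,t=cam(n);d=R.T@np.linalg.inv(K)@np.array([uv[0],uv[1],1.]);return -R.T@t,d
def onz(n,uv,z):
    o,d=ray(n,uv);return o+d*(z-o[2])/d[2]
def proj(n,P):
    K,R,t=cam(n);p=K@(R@np.array(P,float)+t);return p[:2]/p[2]
def two(a,b):
    o1,d1=ray("top",a);o2,d2=ray("scene",b);A=np.stack([d1,-d2],1)
    s=np.linalg.lstsq(A,o2-o1,rcond=None)[0];p,q=o1+s[0]*d1,o2+s[1]*d2;return (p+q)/2,np.linalg.norm(p-q)
E
python3 - <<'E'
from h import *
t=cv2.imread("pics/top0.png");s=cv2.imread("pics/scene0.png")
cv2.imwrite("pics/ts.png",cv2.resize(t[190:270,230:355],None,fx=6.4,fy=6.4,interpolation=cv2.INTER_CUBIC)[:,:800])
cv2.imwrite("pics/ss.png",cv2.resize(s[220:300,300:430],None,fx=6,fy=6,interpolation=cv2.INTER_CUBIC))
cv2.imwrite("pics/j.png",np.hstack([cv2.resize(t[272:312,199:239],None,fx=10,fy=10,interpolation=cv2.INTER_CUBIC),cv2.resize(s[170:210,374:414],None,fx=10,fy=10,interpolation=cv2.INTER_CUBIC)]))
print(ray("top",(0,0))[0],ray("scene",(0,0))[0])
E
```

```text
[ 316.6915145   -28.24376848 1326.41105604] [1196.20899734 -330.55601369 1139.30334176]
```

View pics/ts.png

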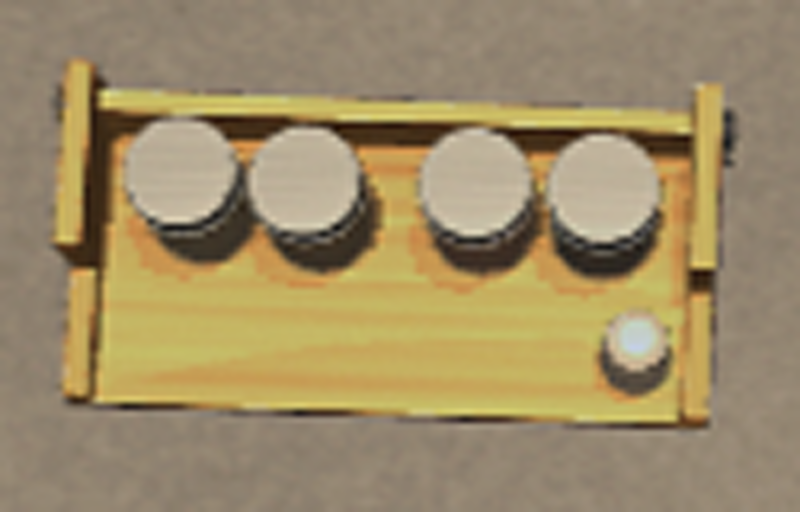

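View pics/ss.png

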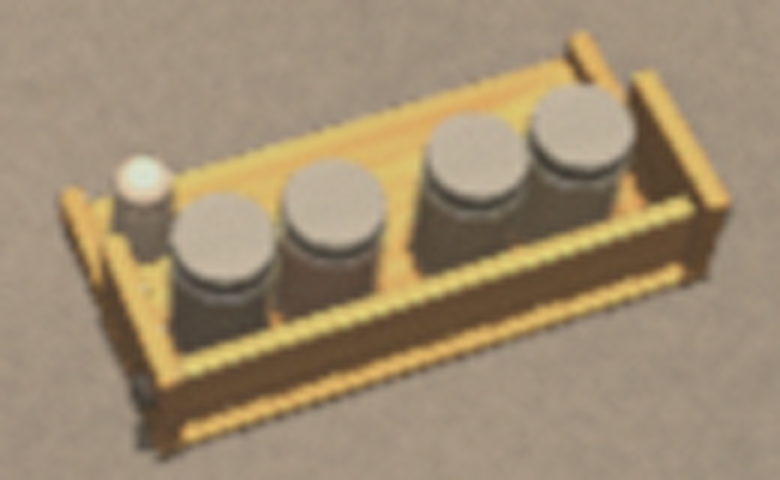

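View pics/j.png

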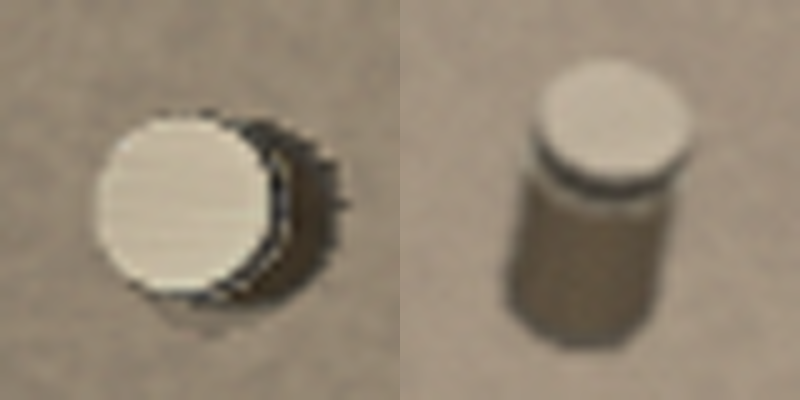

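```bash
python3 - <<'E'
from h import *
np.set_printoptions(precision=1,suppress=True)
T=lambda u,v:((u+.5)/6.4-.5+230,(v+.5)/6.4-.5+190)
S=lambda u,v:((u+.5)/6-.5+300,(v+.5)/6-.5+220)
jt=(216.85,292.05);js=(394.95,181.55)
print("jar",onz("top",jt,82),onz("scene",js,82),two(jt,js))
tl=[(181,172),(305,181),(476,183),(604,188)];sl=[(582,126),(477,158),(334,204),(223,238)]
for a,b in zip(tl,sl): print("row",onz("top",T(*a),90),onz("scene",S(*b),90),two(T(*a),S(*b)))
print("shaker",onz("top",T(637,341),66))
a=onz("top",T(96,402),8);b=onz("top",T(682,420),8);print("front floor",a,b,np.linalg.norm(b-a),(a+b)/2)
for h in(70,78):
  L=[onz("top",T(*p),h) for p in [(83,62),(65,243),(708,86),(704,268)]]
  print(h,*L)
for h in (26,34):
  print(h,onz("top",T(78,400),h),onz("top",T(697,422),h),onz("top",T(82,270),h))
print("bb top front",onz("top",T(100,108),54),onz("top",T(690,131),54),"rear",onz("top",T(100,92),54),onz("top",T(690,116),54))
# scene: right(+y) panel top rear corner and so on
print("scene",onz("scene",S(700,207),54),onz("scene",S(190,372),54), onz("scene",S(745-15,205),78),onz("scene",S(165,385),78))
E
```

```text
jar [407.  261.2  82. ] [408.2 260.7  82. ] (array([407.1, 261.5,  80.6]), np.float64(0.002398174221455407))
row [612.3 153.1  90. ] [614.1 153.   90. ] (array([612.9, 153.7,  88. ]), np.float64(0.5140638461249063))
row [607.8  99.9  90. ] [611.   98.8  90. ] (array([608.8, 100.4,  86.1]), np.float64(0.1287218294750222))
row [606.2  26.5  90. ] [607.9  25.9  90. ] (array([606.7,  26.6,  87.8]), np.float64(0.0020482027916054325))
row [603.4 -28.4  90. ] [604.8 -29.2  90. ] (array([603.8, -28.5,  88.2]), np.float64(0.3071293897159522))
shaker [540.9 -42.   66. ]
front floor [525.8 201.9   8. ] [514.8 -62.5   8. ] 264.5796963651558 [520.3  69.7   8. ]
70 [667.2 199.9  70. ] [586. 206.  70.] [653.5 -74.4  70. ] [572.1 -71.4  70. ]
78 [664.9 198.4  78. ] [584.3 204.5  78. ] [651.3 -74.1  78. ] [570.4 -71.1  78. ]
26 [523.9 206.8  26. ] [511.2 -68.7  26. ] [583.  206.3  26. ]
34 [522.6 205.3  34. ] [510.  -68.4  34. ] [581.3 204.8  34. ]
bb top front [650.5 194.8  54. ] [637.3 -66.7  54. ] rear [657.8 195.   54. ] [644.1 -66.8  54. ]
scene [657.9 199.   54. ] [645.  -62.7  54. ] [674.4 200.8  78. ] [658.9 -81.7  78. ]
```

```bash
cat >> h.py <<'E'
YAW=-0.046
ORG=np.array([591.7,66.4]); X=np.array([np.cos(YAW),np.sin(YAW)]);Y=np.array([-np.sin(YAW),np.cos(YAW)])
def s2w(a,b): return ORG+a*X+b*Y
def w2s(p): d=np.array(p[:2])-ORG; return d@X,d@Y
from scipy.spatial.transform import Rotation as Ro
def state(goal=None):
    s=r.sense();print("t",round(s["clock"],2),"tcp",s["eef_pos"].round(1),"rpy",s["tcp_rot"].round(4),"F",s["contact_force"].round(2),"op",round(s["opening"],3),"shelf",np.round(w2s(s["eef_pos"]),1),"q",s["qpos"].round(2))
    if goal is not None:
        R=Ro.from_euler("xyz",s["tcp_rot"]).as_matrix()
        print("to go, tool cm",(R.T@(np.array(goal)-s["eef_pos"])/10).round(2))
        G=Ro.from_euler("xyz",[np.pi,0,np.pi+YAW]).as_matrix();print("turn",Ro.from_matrix(R.T@G).as_rotvec().round(4))
E
python3 -c "
from h import *
state([407.1,261.3,140])
print(onz('top',(148,272),70),onz('top',(181,272),70))
for p in [(612.9,153.4),(608.8,100),(606.7,26.5),(603.8,-28.5),(540.9,-42)]: print(w2s(p))"
```

```text
t 0.1 tcp [232.7 579.6 230.6] rpy [-3.1404 -0.      2.7598] F [ 0.09  0.35 -0.95] op 1.002 shelf [-382.2  496.2] q [ 1.19  0.35  1.63  0.    1.16 -0.  ]
to go, tool cm [-28.04 -23.03   9.09]
turn [-1.200e-03 -2.000e-04 -3.358e-01]
[464.45266967 453.6959932   70.        ] [463.52136955 363.57521273  70.        ]
(np.float64(17.176985577491475), np.float64(87.88282634548486))
(np.float64(15.536856413895576), np.float64(34.35078008974452))
(np.float64(16.818885582291866), np.float64(-39.16803655750152))
(np.float64(16.451061089032276), np.float64(-94.24320977685834))
(np.float64(-45.761621427636314), np.float64(-110.62130899746985))
```

Request:
{"op": "jog_arm", "data": {"increments": "0 0 0 0 0 -0.112 1; 0 0 0 0 0 -0.112 1; 0 0 0 0 0 -0.112 1; -2 -3.4 0 0 0 0 1; -2 -3.4 0 0 0 0 1; -2 -3.4 0 0 0 0 1; -2 -3.4 0 0 0 0 1; -2 -3.4 0 0 0 0 1", "squeeze": 25}}

```text
clock: 0.9
eef_pos: [325.3, 404.0, 231.0]
tcp_rot: [-3.141, -0.0, 3.096]
contact_force: [0.5, -0.2, 0.7]
opening: 1.004
```

```bash
python3 -c "
from h import *
state([407.1,261.3,140])"
```

```text
t 0.9 tcp [325.3 404.  231. ] rpy [-3.1412e+00 -2.0000e-04  3.0962e+00] F [ 0.47 -0.2   0.67] op 1.004 shelf [-281.7  325. ] q [ 0.89  0.19  1.86 -0.    1.1  -0.64]
to go, tool cm [ -8.82 -13.88   9.1 ]
turn [-0.0004 -0.0002  0.0006]
```

Request:
{"op": "jog_arm", "data": {"increments": "-1.5 -2.3 0 0 0 0 1; -1.5 -2.3 0 0 0 0 1; -1.5 -2.3 1.5 0 0 0 1; -1.5 -2.3 1.5 0 0 0 1; -1.5 -2.3 2 0 0 0 1; -1.3 -2.3 2 0 0 0 1; 0 0 2 0 0 0 1; 0 0 0 0 0 0 1"}}

```text
clock: 1.7
eef_pos: [405.2, 262.0, 139.0]
tcp_rot: [-3.139, -0.004, 3.094]
contact_force: [0.5, -0.5, -0.3]
opening: 0.996
```

```bash
python3 - <<'E'
from h import *
state([407.1,261.3,26])
cv2.imwrite("pics/t1.png",cv2.resize(r.grab_frame("top")[220:340,140:300,::-1],None,fx=4,fy=4))
cv2.imwrite("pics/s1.png",cv2.resize(r.grab_frame("scene")[100:250,320:500,::-1],None,fx=4,fy=4))
E
```

```text
t 1.7 tcp [405.2 262.  139. ] rpy [-3.1389 -0.0039  3.0942] F [ 0.47 -0.46 -0.3 ] op 0.996 shelf [-195.3  186.9] q [ 0.57  0.25  2.01  0.    0.88 -0.95]
to go, tool cm [-0.24 -0.03 11.3 ]
turn [-0.0027 -0.0039 -0.0014]
```

View pics/s1.png

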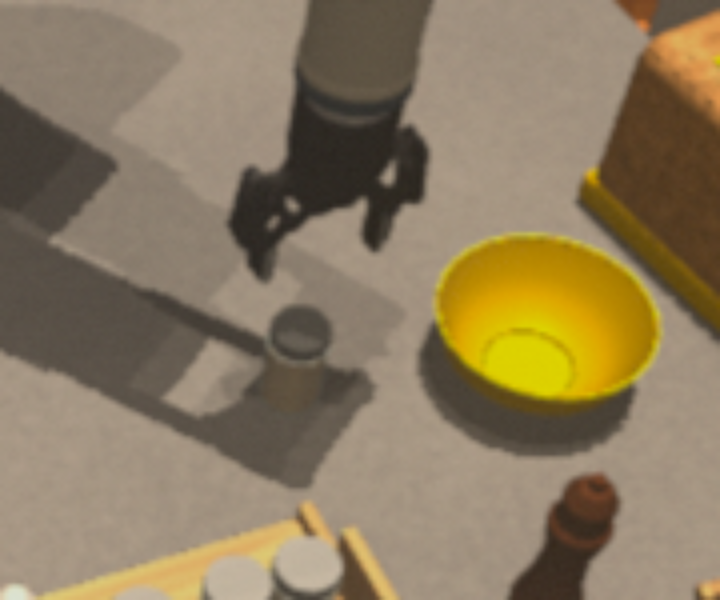

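The open gripper hangs centred over the jar, whose lid is at (300,333) in the crop, and the bowl is well clear. Descending.

Request:
{"op": "jog_arm", "data": {"increments": "-0.1 0 2 0 0 0 1; 0 0 2 0 0 0 1; 0 0 2 0 0 0 1; 0 0 2 0 0 0 1; 0 0 1.5 0 0 0 1; 0 0 1.3 0 0 0 1; 0 0 0.5 0 0 0 1; 0 0 0 0 0 0 1"}}

```text
clock: 2.6
eef_pos: [407.5, 264.0, 28.3]
tcp_rot: [-3.141, -0.0, 3.096]
contact_force: [-0.4, -0.7, -0.3]
opening: 1.001
```

```bash
python3 -c "
from h import *
state([407.1,261.3,26])"
```

```text
t 2.6 tcp [407.5 264.   28.3] rpy [-3.1414e+00 -2.0000e-04  3.0963e+00] F [-0.45 -0.74 -0.28] op 1.001 shelf [-193.1  188.9] q [ 0.57  0.45  2.07  0.    0.62 -0.95]
to go, tool cm [ 0.03 -0.27  0.23]
turn [-0.0002 -0.0002  0.0007]
```

Request:
{"op": "jog_arm", "data": {"increments": "0 -0.27 0.1 0 0 0 1; 0 0 0 0 0 0 1; 0 0 0 0 0 0 0.4; 0 0 0 0 0 0 0; 0 0 0 0 0 0 -1; 0 0 0 0 0 0 -1; 0 0 0 0 0 0 -1; 0 0 0 0 0 0 -1", "squeeze": 25}}

```text
clock: 3.4
eef_pos: [407.6, 261.0, 27.7]
tcp_rot: [3.141, 0.0, 3.096]
contact_force: [-0.4, -2.2, 5.9]
opening: 0.606
```

Request:
{"op": "jog_arm", "data": {"increments": "0 0 0 0 0 0 -1; 0 0 0 0 0 0 -1; 0 0 -0.5 0 0 0 -1; 0 0 -0.5 0 0 0 -1; 0 0 -1 0 0 0 -1; 0 0 -1 0 0 0 -1; 0 0 -1 0 0 0 -1; 0 0 0 0 0 0 -1"}}

```text
clock: 4.2
eef_pos: [408.4, 261.6, 69.0]
tcp_rot: [3.14, 0.002, 3.096]
contact_force: [0.1, -0.6, -2.0]
opening: 0.603
```

```bash
python3 - <<'E'
from h import *
g=s2w(-40,-0.5); print(g)
state([*g,130])
cv2.imwrite("pics/s2.png",cv2.resize(r.grab_frame("scene")[130:250,330:450,::-1],None,fx=5,fy=5))
E
```

```text
[551.71932065  67.73988007]
t 4.2 tcp [408.4 261.6  69. ] rpy [3.1400e+00 2.3000e-03 3.0958e+00] F [ 0.14 -0.62 -1.98] op 0.603 shelf [-192.1  186.5] q [ 0.57  0.37  2.06 -0.    0.71 -0.96]
to go, tool cm [-15.22 -18.7   -6.1 ]
turn [0.0016 0.0023 0.0002]
```

View pics/s2.png

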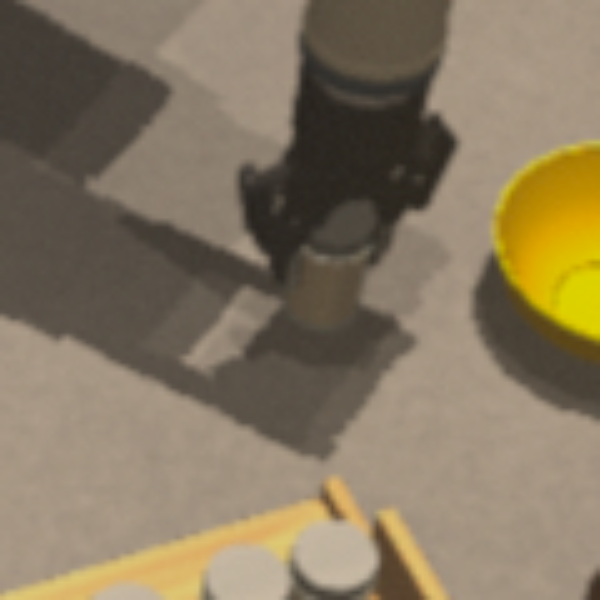

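The jar is held upright and has left the worktop (opening 0.603, lid centred between the fingers). Carrying it over the ledge.

Request:
{"op": "jog_arm", "data": {"increments": "0 0 -1.5 0 0 0 -1; 0 0 -2 0 0 0 -1; -1 -1.2 -1.6 0 0 0 -1; -1.5 -1.9 -1 0 0 0 -1; -1.5 -1.9 0 0 0 0 -1; -1.5 -1.9 0 0 0 0 -1; -1.5 -1.9 0 0 0 0 -1; -1.5 -1.9 0 0 0 0 -1"}}

```text
clock: 5.05
eef_pos: [487.6, 149.2, 128.0]
tcp_rot: [-3.141, -0.001, 3.096]
contact_force: [0.1, 0.5, -3.1]
opening: 0.6
```

Request:
{"op": "jog_arm", "data": {"increments": "-1.5 -1.9 0 0 0 0 -1; -1.5 -1.9 0 0 0 0 -1; -1.5 -1.9 0 0 0 0 -1; -1.2 -1.3 0 0 0 0 -1; -0.8 -0.8 0 0 0 0 -1; 0 0 0 0 0 0 -1; 0 0 0 0 0 0 -1; 0 0 0 0 0 0 -1"}}

```text
clock: 5.85
eef_pos: [548.1, 70.0, 128.1]
tcp_rot: [3.141, -0.001, 3.096]
contact_force: [0.4, -0.4, -2.1]
opening: 0.602
```

```bash
python3 - <<'E'
from h import *
g=s2w(-40,-0.5)
state([*g,37])
cv2.imwrite("pics/s3.png",cv2.resize(r.grab_frame("scene")[180:300,300:440,::-1],None,fx=5,fy=5))
E
```

```text
t 5.85 tcp [548.1  70.  128.1] rpy [ 3.1415e+00 -8.0000e-04  3.0964e+00] F [ 0.37 -0.43 -2.1 ] op 0.602 shelf [-43.7   1.6] q [ 0.12  0.36  1.88  0.    0.9  -1.4 ]
to go, tool cm [-0.38 -0.21  9.11]
turn [ 0.0001 -0.0008  0.0008]
```

View pics/s3.png

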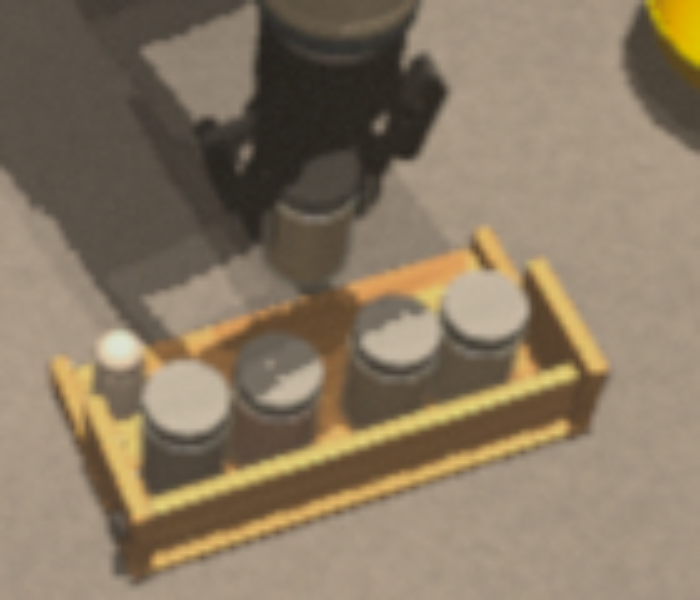

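The jar hangs upright in front of the gap between row2 and row3. Lowering it.

Request:
{"op": "jog_arm", "data": {"increments": "-0.35 -0.2 1 0 0 0 -1; 0 0 1.5 0 0 0 -1; 0 0 1.5 0 0 0 -1; 0 0 1.5 0 0 0 -1; 0 0 1.5 0 0 0 -1; 0 0 1 0 0 0 -1; 0 0 0.6 0 0 0 -1; 0 0 0 0 0 0 -1"}}

```text
clock: 6.7
eef_pos: [551.7, 67.2, 41.5]
tcp_rot: [-3.141, -0.001, 3.096]
contact_force: [0.5, 0.9, -2.4]
opening: 0.602
```

```bash
python3 - <<'E'
from h import *
state([*s2w(-40,-0.5),36])
E
```

```text
t 6.7 tcp [551.7  67.2  41.5] rpy [-3.1414e+00 -1.3000e-03  3.0960e+00] F [ 0.54  0.91 -2.44] op 0.602 shelf [-40.   -1.1] q [ 0.12  0.5   1.92 -0.    0.73 -1.41]
to go, tool cm [0.   0.06 0.55]
turn [-0.0002 -0.0013  0.0004]
```

Request:
{"op": "jog_arm", "data": {"increments": "0 0.06 0.1 0 0 0 -1; 0 0 0.1 0 0 0 -1; 0 0 0.1 0 0 0 -1; 0 0 0.1 0 0 0 -1; 0 0 0.05 0 0 0 -1; 0 0 0 0 0 0 -1; 0 0 0 0 0 0 -1; 0 0 0 0 0 0 -1"}}

```text
clock: 7.5
eef_pos: [552.3, 67.7, 37.8]
tcp_rot: [3.142, 0.0, 3.096]
contact_force: [-0.3, 0.4, -2.7]
opening: 0.599
```

```bash
python3 - <<'E'
from h import *
state([*s2w(-40,-0.5),36])
E
```

```text
t 7.5 tcp [552.3  67.7  37.8] rpy [3.1416 0.     3.0958] F [-0.32  0.36 -2.71] op 0.599 shelf [-39.5  -0.5] q [ 0.12  0.51  1.92  0.    0.72 -1.41]
to go, tool cm [ 0.05 -0.    0.18]
turn [0.     0.     0.0002]
```

Request:
{"op": "jog_arm", "data": {"increments": "0 0 0.06 0 0 0 -1; 0 0 0.06 0 0 0 -1; 0 0 0.05 0 0 0 -1; 0 0 0.03 0 0 0 -1; 0 0 0 0 0 0 -1; 0 0 0 0 0 0 -1; 0 0 0 0 0 0 -1; 0 0 0 0 0 0 -1"}}

```text
clock: 8.3
eef_pos: [552.3, 67.7, 35.8]
tcp_rot: [-3.142, 0.0, 3.096]
contact_force: [0.4, -0.1, -2.6]
opening: 0.6
```

Still hanging; a little further.

Request:
{"op": "jog_arm", "data": {"increments": "0 0 0.04 0 0 0 -1; 0 0 0 0 0 0 -1; 0 0 0.04 0 0 0 -1; 0 0 0 0 0 0 -1; 0 0 0.04 0 0 0 -1; 0 0 0 0 0 0 -1; 0 0 0 0 0 0 -1; 0 0 0 0 0 0 -1"}}

```text
clock: 9.1
eef_pos: [552.3, 67.8, 35.6]
tcp_rot: [3.142, 0.0, 3.096]
contact_force: [-5.1, -0.0, 14.0]
opening: 0.602
```

Request:
{"op": "jog_arm", "data": {"increments": "0 0 -0.06 0 0 0 -1; 0 0 0 0 0 0 -1; 0 0 0 0 0 0 0.4; 0 0 0 0 0 0 0.4; 0 0 0 0 0 0 0.4; 0 0 0 0 0 0 0.6; 0 0 0 0 0 0 0.8; 0 0 0 0 0 0 1"}}

```text
clock: 9.9
eef_pos: [552.3, 67.7, 35.1]
tcp_rot: [-3.142, -0.0, 3.096]
contact_force: [-0.2, -0.6, 0.3]
opening: 1.0
```

```bash
python3 - <<'E'
from h import *
state([*s2w(-40,-0.5),36])
cv2.imwrite("pics/s4.png",cv2.resize(r.grab_frame("scene")[180:300,300:440,::-1],None,fx=5,fy=5))
E
```

```text
t 9.9 tcp [552.3  67.7  35.1] rpy [-3.1416e+00 -1.0000e-04  3.0958e+00] F [-0.22 -0.6   0.33] op 1.0 shelf [-39.5  -0.5] q [ 0.12  0.51  1.92  0.    0.71 -1.41]
to go, tool cm [ 0.05 -0.   -0.09]
turn [-0.     -0.0001  0.0002]
```

View pics/s4.png

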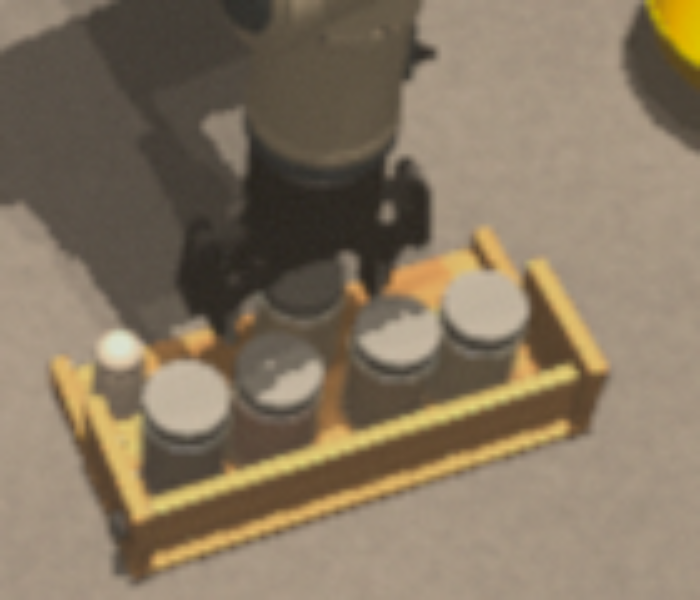

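Released; the jar stands on the ledge in front of the gap. Going up and back, with the fingers drawn nearly together.

Request:
{"op": "jog_arm", "data": {"increments": "0 0 -1 0 0 0 1; 0 0 -1.5 0 0 0 1; 0 0 -2 0 0 0 1; 0 0 -2 0 0 0 1; 0 0 -2 0 0 0 1; 0 0 -1.5 0 0 0 1; 2 0 0 0 0 0 0; 2.5 0 0 0 0 0 -0.7"}}

```text
clock: 10.75
eef_pos: [508.3, 69.9, 137.3]
tcp_rot: [3.141, 0.004, 3.095]
contact_force: [-0.3, 0.1, 0.2]
opening: 0.69
```

Request:
{"op": "jog_arm", "data": {"increments": "2.5 0 0 0 0 0 -0.76; 2 0 0 0 0 0 -0.76; 0 0 0 0 0 0 -0.76; 0 0 0 0 0 0 -0.76; 0 0 0 0 0 0 -0.76; 0 0 0 0 0 0 -0.76; 0 0 0 0 0 0 -0.76; 0 0 0 0 0 0 -0.76"}}

```text
clock: 11.55
eef_pos: [462.6, 71.8, 135.1]
tcp_rot: [-3.142, -0.0, 3.096]
contact_force: [0.8, -0.4, 0.6]
opening: 0.122
```

```bash
python3 - <<'E'
from h import *
state([*s2w(-105,-0.5),29])
t=r.grab_frame("top")[:,:,::-1];s=r.grab_frame("scene")[:,:,::-1]
cv2.imwrite("pics/t5.png",cv2.resize(t[190:270,230:355],None,fx=6.4,fy=6.4,interpolation=cv2.INTER_CUBIC)[:,:800])
cv2.imwrite("pics/s5.png",cv2.resize(s[220:300,300:430],None,fx=6,fy=6,interpolation=cv2.INTER_CUBIC))
E
```

```text
t 11.55 tcp [462.6  71.8 135.1] rpy [-3.1415e+00 -2.0000e-04  3.0957e+00] F [ 0.78 -0.35  0.61] op 0.122 shelf [-129.2   -0.5] q [ 0.15  0.24  2.05 -0.    0.86 -1.37]
to go, tool cm [-2.42  0.   10.61]
turn [-0.     -0.0002  0.0001]
```

View pics/t5.png

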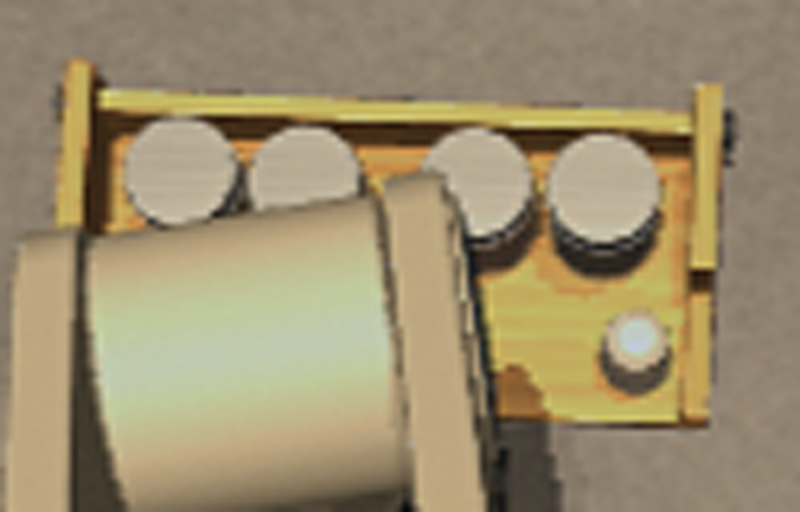

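View pics/s5.png

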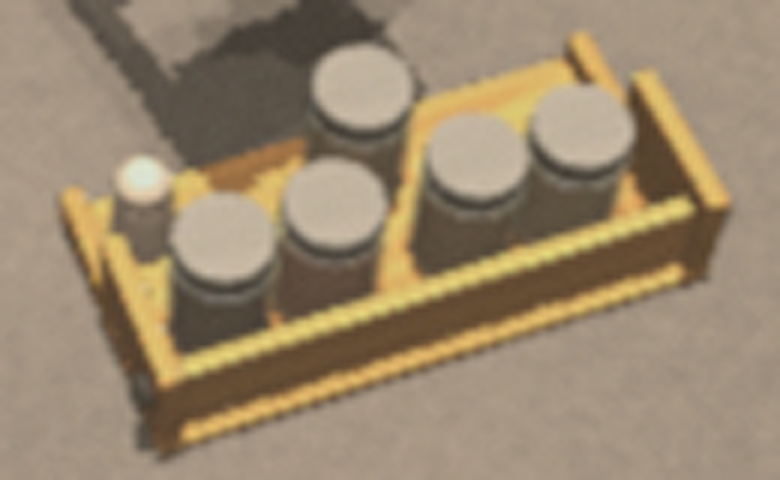

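```bash
python3 - <<'E'
from h import *
S=lambda u,v:((u+.5)/6-.5+300,(v+.5)/6-.5+220)
p=onz("scene",S(362,87),90);print(p,w2s(p), "bias-corrected",w2s(p-[1.8,-.7,0]))
# panel front-top tips in scene, inner ends of backboard top rear edge
for a,h in [((692,212),54),((184,372),54),((575,60),8),((100,205),8)]:
    q=onz("scene",S(*a),h);print(a,q,w2s(q))
E
```

```text
[552.97790884  67.03035967  90.        ] (np.float64(-38.710116728866154), np.float64(-1.1508952195112914)) bias-corrected (np.float64(-40.54040130998634), np.float64(-0.5344064912173194))
(692, 212) [658.93862049 194.05099377  54.        ] (np.float64(61.297619484692405), np.float64(130.60784869576307))
(184, 372) [643.92488939 -65.27511016  54.        ] (np.float64(58.2245643714343), np.float64(-129.13432468675066))
(575, 60) [530.45322185 207.48920478   8.        ] (np.float64(-67.66980530679352), np.float64(138.12360041004905))
(100, 205) [516.73583535 -54.24680649   8.        ] (np.float64(-69.33707045278835), np.float64(-123.96632025794085))
```

Request:
{"op": "jog_arm", "data": {"increments": "0 0 2 0 0 0 -0.76; 0 0 2 0 0 0 -0.76; 0 0 2 0 0 0 -0.76; 0 0 2 0 0 0 -0.76; 0 0 1.5 0 0 0 -0.76; -0.8 0 1 0 0 0 -0.76; -1 0 0 0 0 0 -0.76; -1 0 0 0 0 0 -0.76", "squeeze": 40}}

```text
clock: 12.45
eef_pos: [491.9, 70.6, 30.5]
tcp_rot: [3.141, 0.001, 3.096]
contact_force: [0.3, 0.6, 0.7]
opening: 0.117
```

Request:
{"op": "jog_arm", "data": {"increments": "0 0 0 0 0 0 -0.76; 0 0 0 0 0 0 -0.76; -0.5 0 0 0 0 0 -0.76; -0.5 0 0 0 0 0 -0.76; -0.3 0 0 0 0 0 -0.76; 0 0 0 0 0 0 -0.76; 0 0 0 0 0 0 -0.76; 0 0 0 0 0 0 -0.76"}}

```text
clock: 13.25
eef_pos: [503.0, 70.0, 30.1]
tcp_rot: [-3.142, -0.0, 3.096]
contact_force: [0.7, 0.7, -0.3]
opening: 0.122
```

```bash
python3 - <<'E'
from h import *
state([*s2w(-77,-0.5),29])
s=r.grab_frame("scene")[:,:,::-1]
cv2.imwrite("pics/s6.png",cv2.resize(s[180:300,300:440],None,fx=5,fy=5))
E
```

```text
t 13.25 tcp [503.   70.   30.1] rpy [-3.1415e+00 -4.0000e-04  3.0958e+00] F [ 0.68  0.7  -0.33] op 0.122 shelf [-88.7  -0.5] q [ 0.14  0.47  2.03  0.    0.65 -1.39]
to go, tool cm [-1.17 -0.    0.11]
turn [-0.0001 -0.0004  0.0002]
```

View pics/s6.png

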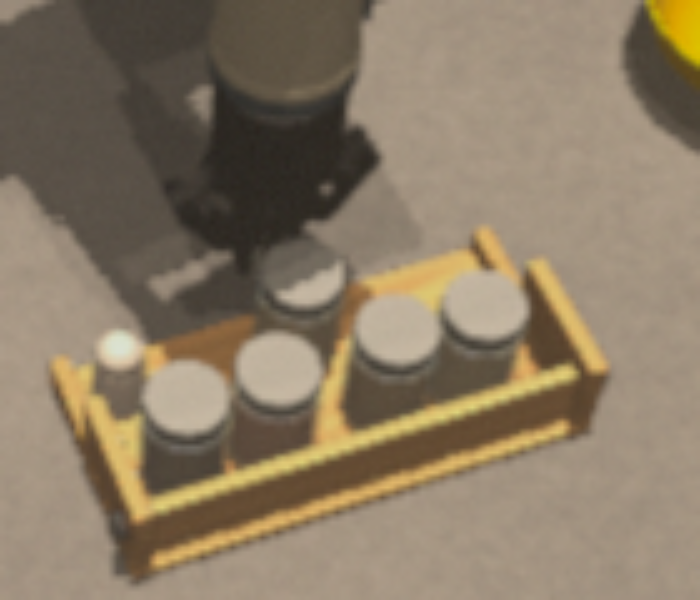

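Request:
{"op": "jog_arm", "data": {"increments": "-0.3 0 0 0 0 0 -0.76; -0.3 0 0 0 0 0 -0.76; -0.3 0 0 0 0 0 -0.76; -0.3 0 0 0 0 0 -0.76; -0.3 0 0 0 0 0 -0.76; -0.3 0 0 0 0 0 -0.76; -0.3 0 0 0 0 0 -0.76; -0.3 0 0 0 0 0 -0.76"}}

```text
clock: 14.1
eef_pos: [527.4, 68.9, 30.2]
tcp_rot: [-3.142, -0.0, 3.096]
contact_force: [0.0, 0.9, 0.9]
opening: 0.123
```

```bash
python3 - <<'E'
from h import *
state([*s2w(-77,-0.5),29])
s=r.grab_frame("scene")[:,:,::-1]
cv2.imwrite("pics/s7.png",cv2.resize(s[180:300,300:440],None,fx=5,fy=5))
E
```

```text
t 14.1 tcp [527.4  68.9  30.2] rpy [-3.1416e+00 -2.0000e-04  3.0958e+00] F [0.05 0.89 0.95] op 0.123 shelf [-64.3  -0.5] q [ 0.13  0.49  1.97 -0.    0.68 -1.4 ]
to go, tool cm [ 1.27 -0.    0.12]
turn [-0.     -0.0002  0.0002]
```

View pics/s7.png

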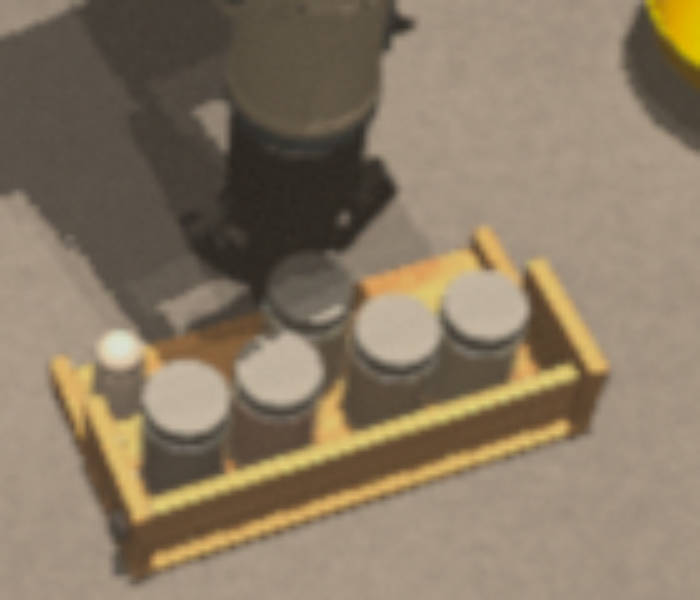

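The jar slides upright in front of the fingers (lid now at (308,288) in the crop) and the neighbours haven't moved. I'll keep pushing.

Request:
{"op": "jog_arm", "data": {"increments": "-0.2 0 0 0 0 0 -0.76; -0.2 0 0 0 0 0 -0.76; -0.2 0 0 0 0 0 -0.76; -0.2 0 0 0 0 0 -0.76; -0.2 0 0 0 0 0 -0.76; -0.2 0 0 0 0 0 -0.76; -0.2 0 0 0 0 0 -0.76; -0.2 0 0 0 0 0 -0.76"}}

```text
clock: 14.95
eef_pos: [543.2, 68.1, 30.1]
tcp_rot: [-3.142, -0.0, 3.096]
contact_force: [-2.1, -0.1, 1.0]
opening: 0.118
```

```bash
python3 - <<'E'
from h import *
state()
s=r.grab_frame("scene")[:,:,::-1]
cv2.imwrite("pics/s8.png",cv2.resize(s[180:300,300:440],None,fx=5,fy=5))
E
```

```text
t 14.95 tcp [543.2  68.1  30.1] rpy [-3.1415e+00 -3.0000e-04  3.0958e+00] F [-2.11 -0.07  1.04] op 0.118 shelf [-48.5  -0.5] q [ 0.12  0.51  1.94 -0.    0.69 -1.4 ]
```

View pics/s8.png

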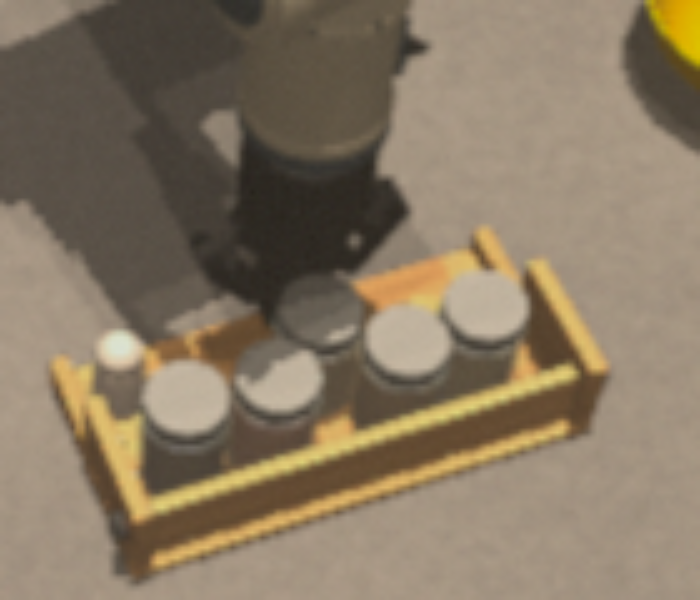

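```bash
python3 - <<'E'
from h import *
S=lambda u,v:((u+.5)/5-.5+300,(v+.5)/5-.5+180)
for n,a in dict(row1=(486,302),row2=(407,341),jar=(319,310),row3=(278,376),row4=(186,398)).items():
    p=onz("scene",S(*a),90)-[1.8,-.7,0];print(n,p.round(1),np.round(w2s(p),1))
E
```

```text
row1 [610.8 155.2  90. ] [15.  89.6]
row2 [616.9 101.5  90. ] [23.6 36.3]
jar [578.6  65.4  90. ] [-13.   -1.6]
row3 [609.7  24.7  90. ] [ 19.9 -40.8]
row4 [602.9 -28.3  90. ] [ 15.5 -94.1]
```

All five jars are standing and my jar touches both neighbours. Continuing more gently.

Request:
{"op": "jog_arm", "data": {"increments": "-0.12 0 0 0 0 0 -0.76; -0.12 0 0 0 0 0 -0.76; -0.12 0 0 0 0 0 -0.76; -0.12 0 0 0 0 0 -0.76; -0.12 0 0 0 0 0 -0.76; -0.12 0 0 0 0 0 -0.76; -0.12 0 0 0 0 0 -0.76; -0.12 0 0 0 0 0 -0.76"}}

```text
clock: 15.8
eef_pos: [552.7, 67.8, 30.1]
tcp_rot: [3.142, -0.0, 3.096]
contact_force: [-4.5, 0.7, 0.6]
opening: 0.119
```

```bash
python3 - <<'E'
from h import *
state()
s=r.grab_frame("scene")[:,:,::-1]
cv2.imwrite("pics/s9.png",cv2.resize(s[180:300,300:440],None,fx=5,fy=5))
E
```

```text
t 15.8 tcp [552.7  67.8  30.1] rpy [ 3.1415e+00 -4.0000e-04  3.0958e+00] F [-4.53  0.68  0.57] op 0.119 shelf [-39.   -0.4] q [ 0.12  0.52  1.92  0.    0.7  -1.41]
```

View pics/s9.png

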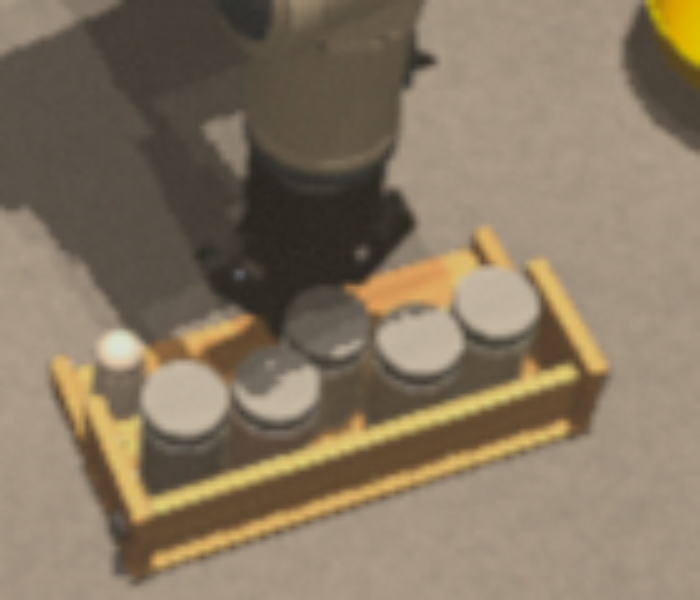

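Row2 and row1 are now moving aside and all jars stand, with 4.5 N on the wrist. Continuing.

Request:
{"op": "jog_arm", "data": {"increments": "-0.1 0 0 0 0 0 -0.76; -0.1 0 0 0 0 0 -0.76; -0.1 0 0 0 0 0 -0.76; -0.1 0 0 0 0 0 -0.76; -0.1 0 0 0 0 0 -0.76; -0.1 0 0 0 0 0 -0.76; -0.1 0 0 0 0 0 -0.76; 0 0 0 0 0 0 -0.76"}}

```text
clock: 16.65
eef_pos: [560.2, 67.4, 30.3]
tcp_rot: [3.142, 0.001, 3.096]
contact_force: [-2.3, 0.4, 0.0]
opening: 0.121
```

```bash
python3 - <<'E'
from h import *
state()
s=r.grab_frame("scene")[:,:,::-1]
cv2.imwrite("pics/s10.png",cv2.resize(s[180:300,300:440],None,fx=5,fy=5))
E
```

```text
t 16.65 tcp [560.2  67.4  30.3] rpy [3.1415e+00 6.0000e-04 3.0958e+00] F [-2.28  0.37  0.04] op 0.121 shelf [-31.5  -0.5] q [ 0.12  0.53  1.9  -0.    0.71 -1.41]
```

View pics/s10.png

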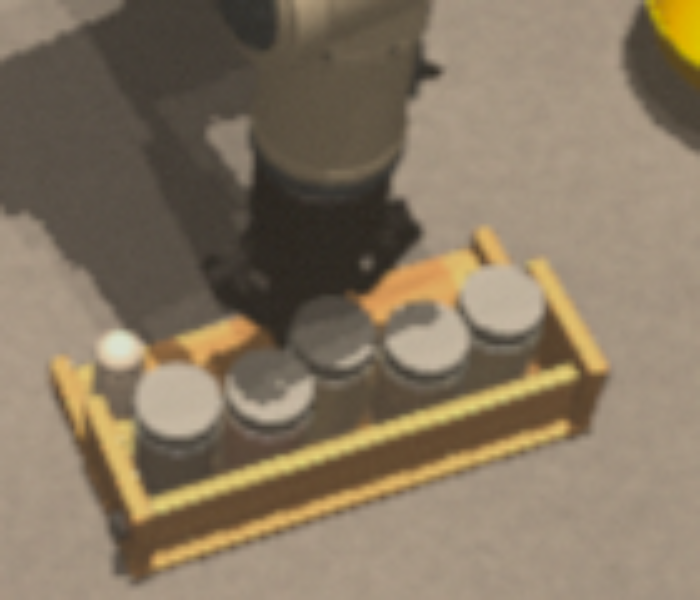

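Request:
{"op": "jog_arm", "data": {"increments": "-0.13 0 0 0 0 0 -0.76; -0.13 0 0 0 0 0 -0.76; -0.13 0 0 0 0 0 -0.76; -0.13 0 0 0 0 0 -0.76; -0.13 0 0 0 0 0 -0.76; -0.13 0 0 0 0 0 -0.76; -0.12 0 0 0 0 0 -0.76; 0 0 0 0 0 0 -0.76"}}

```text
clock: 17.5
eef_pos: [569.2, 67.0, 30.2]
tcp_rot: [3.142, 0.001, 3.096]
contact_force: [-1.2, 1.1, 0.5]
opening: 0.119
```

```bash
python3 - <<'E'
from h import *
state()
s=r.grab_frame("scene")[:,:,::-1]
cv2.imwrite("pics/s11.png",cv2.resize(s[180:300,300:440],None,fx=5,fy=5))
E
```

```text
t 17.5 tcp [569.2  67.   30.2] rpy [3.1415e+00 5.0000e-04 3.0958e+00] F [-1.16  1.08  0.48] op 0.119 shelf [-22.5  -0.4] q [ 0.11  0.54  1.88 -0.    0.72 -1.41]
```

View pics/s11.png

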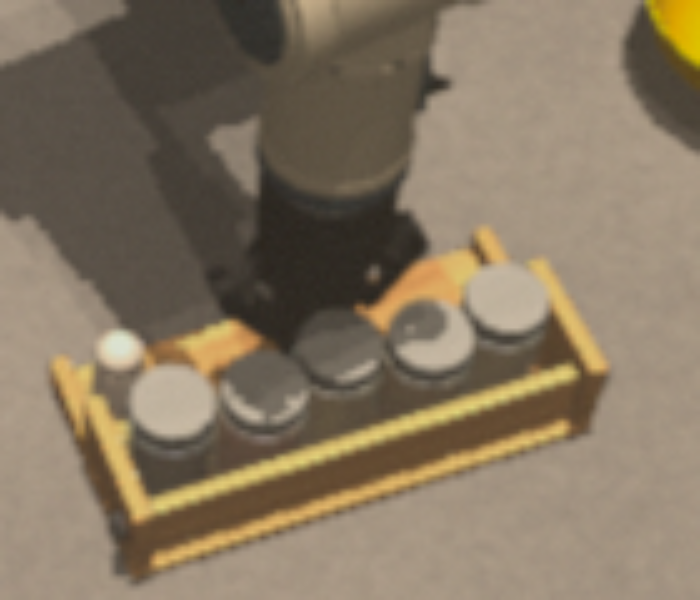

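Request:
{"op": "jog_arm", "data": {"increments": "-0.1 0 0 0 0 0 -0.76; -0.1 0 0 0 0 0 -0.76; -0.1 0 0 0 0 0 -0.76; -0.1 0 0 0 0 0 -0.76; -0.1 0 0 0 0 0 -0.76; 0 0 0 0 0 0 -0.76; 0 0 0 0 0 0 -0.76; 0 0 0 0 0 0 -0.76"}}

```text
clock: 18.35
eef_pos: [574.1, 66.8, 30.3]
tcp_rot: [3.142, 0.0, 3.096]
contact_force: [-0.7, -0.9, 0.1]
opening: 0.117
```

```bash
python3 - <<'E'
from h import *
state()
s=r.grab_frame("scene")[:,:,::-1]
cv2.imwrite("pics/s12.png",cv2.resize(s[220:300,300:430],None,fx=6,fy=6,interpolation=cv2.INTER_CUBIC))
E
```

```text
t 18.35 tcp [574.1  66.8  30.3] rpy [3.1415e+00 5.0000e-04 3.0958e+00] F [-0.69 -0.93  0.12] op 0.117 shelf [-17.6  -0.5] q [ 0.11  0.54  1.87 -0.    0.73 -1.41]
```

View pics/s12.png

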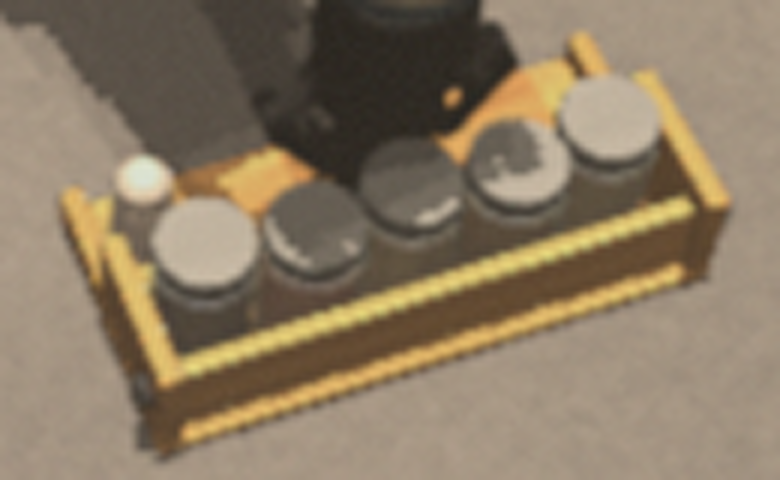

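```bash
python3 - <<'E'
from h import *
S=lambda u,v:((u+.5)/6-.5+300,(v+.5)/6-.5+220)
for n,a in dict(row1=(611,116),row2=(519,161),jar=(411,184),row3=(316,226),row4=(205,242)).items():
    p=onz("scene",S(*a),90)-[1.8,-.7,0];print(n,np.round(w2s(p),1))
E
```

```text
row1 [ 16.2 103.6]
row2 [24.3 51.7]
jar [18.5 -1.1]
row3 [ 24.5 -51.6]
row4 [  14.8 -102.8]
```

Request:
{"op": "jog_arm", "data": {"increments": "-0.06 0 0 0 0 0 -0.76; -0.06 0 0 0 0 0 -0.76; -0.06 0 0 0 0 0 -0.76; -0.06 0 0 0 0 0 -0.76; -0.06 0 0 0 0 0 -0.76; 0 0 0 0 0 0 -0.76; 0 0 0 0 0 0 -0.76; 0 0 0 0 0 0 -0.76"}}

```text
clock: 19.2
eef_pos: [576.9, 66.6, 30.2]
tcp_rot: [3.142, 0.0, 3.096]
contact_force: [-1.3, 0.1, 0.7]
opening: 0.121
```

```bash
python3 -c "
from h import *
state()"
```

```text
t 19.2 tcp [576.9  66.6  30.2] rpy [3.1416e+00 3.0000e-04 3.0958e+00] F [-1.34  0.08  0.72] op 0.121 shelf [-14.8  -0.4] q [ 0.11  0.54  1.87 -0.    0.73 -1.41]
```

Request:
{"op": "jog_arm", "data": {"increments": "-0.03 0 0 0 0 0 -0.76; -0.03 0 0 0 0 0 -0.76; -0.03 0 0 0 0 0 -0.76; -0.03 0 0 0 0 0 -0.76; 0 0 0 0 0 0 -0.76; 0 0 0 0 0 0 -0.76; 0 0 0 0 0 0 -0.76; 0 0 0 0 0 0 -0.76"}}

```text
clock: 20.0
eef_pos: [578.0, 66.6, 30.2]
tcp_rot: [-3.142, 0.0, 3.096]
contact_force: [-1.3, 0.1, 1.3]
opening: 0.118
```

Request:
{"op": "jog_arm", "data": {"increments": "-0.02 0 0 0 0 0 -0.76; -0.02 0 0 0 0 0 -0.76; -0.02 0 0 0 0 0 -0.76; -0.02 0 0 0 0 0 -0.76; 0 0 0 0 0 0 -0.76; 0 0 0 0 0 0 -0.76; 0 0 0 0 0 0 -0.76; 0 0 0 0 0 0 -0.76"}}

```text
clock: 20.8
eef_pos: [578.8, 66.5, 30.2]
tcp_rot: [3.142, 0.0, 3.096]
contact_force: [-1.3, 0.5, 1.2]
opening: 0.124
```

Request:
{"op": "jog_arm", "data": {"increments": "-0.02 0 0 0 0 0 -0.76; -0.02 0 0 0 0 0 -0.76; -0.02 0 0 0 0 0 -0.76; -0.01 0 0 0 0 0 -0.76; 0 0 0 0 0 0 -0.76; 0 0 0 0 0 0 -0.76; 0 0 0 0 0 0 -0.76; 0 0 0 0 0 0 -0.76"}}

```text
clock: 21.6
eef_pos: [579.5, 66.5, 30.2]
tcp_rot: [3.142, 0.0, 3.096]
contact_force: [-1.8, -0.1, 0.9]
opening: 0.121
```

Request:
{"op": "jog_arm", "data": {"increments": "-0.02 0 0 0 0 0 -0.76; -0.02 0 0 0 0 0 -0.76; -0.02 0 0 0 0 0 -0.76; -0.01 0 0 0 0 0 -0.76; 0 0 0 0 0 0 -0.76; 0 0 0 0 0 0 -0.76; 0 0 0 0 0 0 -0.76; 0 0 0 0 0 0 -0.76"}}

```text
clock: 22.4
eef_pos: [580.3, 66.5, 30.2]
tcp_rot: [3.142, 0.0, 3.096]
contact_force: [-1.2, 0.1, 1.2]
opening: 0.118
```

Request:
{"op": "jog_arm", "data": {"increments": "-0.02 0 0 0 0 0 -0.76; -0.02 0 0 0 0 0 -0.76; -0.02 0 0 0 0 0 -0.76; 0 0 0 0 0 0 -0.76; 0 0 0 0 0 0 -0.76; 0 0 0 0 0 0 -0.76; 0 0 0 0 0 0 -0.76; 0 0 0 0 0 0 -0.76"}}

```text
clock: 23.2
eef_pos: [580.8, 66.4, 30.2]
tcp_rot: [-3.142, -0.0, 3.096]
contact_force: [-2.8, -0.7, 0.4]
opening: 0.122
```

Request:
{"op": "jog_arm", "data": {"increments": "-0.02 0 0 0 0 0 -0.76; -0.02 0 0 0 0 0 -0.76; 0 0 0 0 0 0 -0.76; 0 0 0 0 0 0 -0.76; 0 0 0 0 0 0 -0.76; 0 0 0 0 0 0 -0.76; 0 0 0 0 0 0 -0.76; 0 0 0 0 0 0 -0.76"}}

```text
clock: 24.0
eef_pos: [580.9, 66.4, 30.1]
tcp_rot: [-3.142, -0.001, 3.096]
contact_force: [-5.7, 0.6, 2.1]
opening: 0.12
```

Request:
{"op": "jog_arm", "data": {"increments": "-0.02 0 0 0 0 0 -0.76; -0.01 0 0 0 0 0 -0.76; 0 0 0 0 0 0 -0.76; 0 0 0 0 0 0 -0.76; 0 0 0 0 0 0 -0.76; 0 0 0 0 0 0 -0.76; 0 0 0 0 0 0 -0.76; 0 0 0 0 0 0 -0.76"}}

```text
clock: 24.8
eef_pos: [580.9, 66.4, 30.0]
tcp_rot: [-3.141, -0.001, 3.096]
contact_force: [-6.2, 0.0, 1.9]
opening: 0.125
```

```bash
python3 - <<'E'
from h import *
state()
s=r.grab_frame("scene")[:,:,::-1]
cv2.imwrite("pics/s13.png",cv2.resize(s[220:300,300:430],None,fx=6,fy=6,interpolation=cv2.INTER_CUBIC))
E
```

```text
t 24.8 tcp [580.9  66.4  30. ] rpy [-3.1415e+00 -1.1000e-03  3.0958e+00] F [-6.18  0.04  1.92] op 0.125 shelf [-10.8  -0.5] q [ 0.11  0.55  1.86  0.    0.74 -1.41]
```

View pics/s13.png

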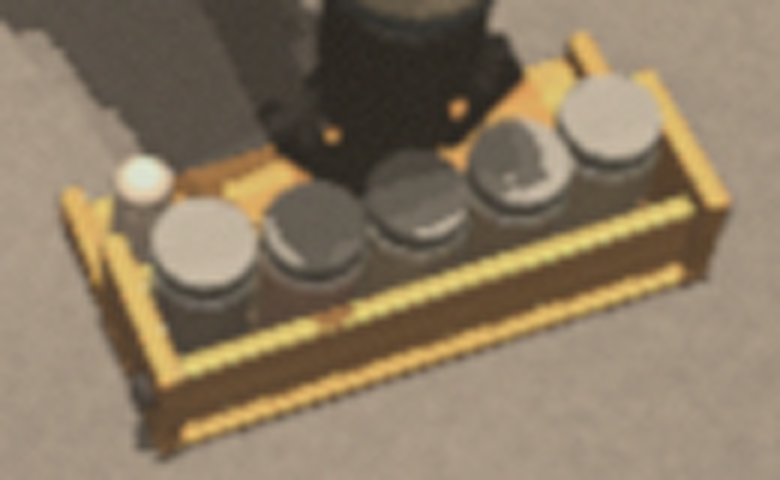

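The jar is in line with its neighbours and the fingers no longer advance, so it is on the backboard. Building up to about 10 N.

Request:
{"op": "jog_arm", "data": {"increments": "-0.02 0 0 0 0 0 -0.76; -0.02 0 0 0 0 0 -0.76; 0 0 0 0 0 0 -0.76; 0 0 0 0 0 0 -0.76; 0 0 0 0 0 0 -0.76; 0 0 0 0 0 0 -0.76; 0 0 0 0 0 0 -0.76; 0 0 0 0 0 0 -0.76"}}

```text
clock: 25.65
eef_pos: [580.9, 66.4, 29.8]
tcp_rot: [-3.141, -0.002, 3.096]
contact_force: [-6.4, 0.4, 1.9]
opening: 0.122
```

Request:
{"op": "jog_arm", "data": {"increments": "-0.03 0 0 0 0 0 -0.76; -0.02 0 0 0 0 0 -0.76; 0 0 0 0 0 0 -0.76; 0 0 0 0 0 0 -0.76; 0 0 0 0 0 0 -0.76; 0 0 0 0 0 0 -0.76; 0 0 0 0 0 0 -0.76; 0 0 0 0 0 0 -0.76"}}

```text
clock: 26.45
eef_pos: [580.9, 66.3, 29.7]
tcp_rot: [-3.141, -0.003, 3.096]
contact_force: [-8.0, 1.0, 1.6]
opening: 0.124
```

```bash
python3 -c "
from h import *
state()
s=r.sense();print(s['wrist_torque'],s['contact_force'])"
```

```text
t 26.45 tcp [580.9  66.3  29.7] rpy [-3.1413e+00 -2.8000e-03  3.0958e+00] F [-7.96  1.02  1.58] op 0.124 shelf [-10.8  -0.6] q [ 0.11  0.55  1.86  0.    0.74 -1.41]
[ 0.08079171  1.05456764 -0.00343712] [-7.9641086   1.02215934  1.58032842]
```

Request:
{"op": "jog_arm", "data": {"increments": "-0.03 0 0 0 0 0 -0.76; -0.03 0 0 0 0 0 -0.76; -0.03 0 0 0 0 0 -0.76; 0 0 0 0 0 0 -0.76; 0 0 0 0 0 0 -0.76; 0 0 0 0 0 0 -0.76; 0 0 0 0 0 0 -0.76; 0 0 0 0 0 0 -0.76"}}

```text
clock: 27.25
eef_pos: [580.9, 66.3, 29.5]
tcp_rot: [-3.141, -0.005, 3.096]
contact_force: [-9.9, 1.9, 1.7]
opening: 0.118
```

Request:
{"op": "jog_arm", "data": {"increments": "-0.03 0 0 0 0 0 -0.76; -0.03 0 0 0 0 0 -0.76; -0.02 0 0 0 0 0 -0.76; 0 0 0 0 0 0 -0.76; 0 0 0 0 0 0 -0.76; 0 0 0 0 0 0 -0.76; 0 0 0 0 0 0 -0.76; 0 0 0 0 0 0 -0.76"}}

```text
clock: 28.05
eef_pos: [581.0, 66.3, 29.3]
tcp_rot: [-3.141, -0.006, 3.096]
contact_force: [-13.0, 2.3, 2.8]
opening: 0.121
```

```bash
python3 - <<'E'
from h import *
state()
s=r.grab_frame("scene")[:,:,::-1]
cv2.imwrite("pics/s14.png",cv2.resize(s[220:300,300:430],None,fx=6,fy=6,interpolation=cv2.INTER_CUBIC))
state()
E
```

```text
t 28.05 tcp [581.   66.3  29.3] rpy [-3.141  -0.006   3.0958] F [-13.01   2.28   2.77] op 0.121 shelf [-10.7  -0.6] q [ 0.11  0.55  1.85  0.    0.74 -1.41]
t 28.1 tcp [581.   66.2  29.3] rpy [-3.141  -0.006   3.0958] F [-12.93   1.87   2.99] op 0.123 shelf [-10.7  -0.7] q [ 0.11  0.55  1.85  0.    0.74 -1.41]
```

View pics/s14.png

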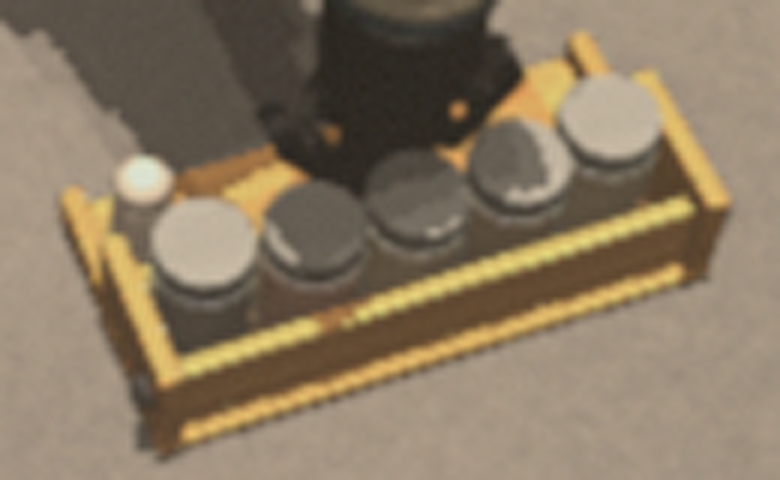

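It was pressed at about 13 N for over half a second and all jars are still standing. Backing off straight, then going up.

Request:
{"op": "jog_arm", "data": {"increments": "0 0 0 0 0 0 -0.76; 0.2 0 0 0 0 0 -0.76; 0.3 0 0 0 0 0 -0.76; 0.5 0 0 0 0 0 -0.76; 1 0 0 0 0 0 -0.76; 1.5 0 0 0 0 0 -0.76; 2 0 0 0 0 0 -0.76; 2 0 0 0 0 0 -0.76"}}

```text
clock: 28.9
eef_pos: [508.4, 69.7, 30.4]
tcp_rot: [3.141, 0.001, 3.096]
contact_force: [0.1, 0.8, 0.2]
opening: 0.119
```

Request:
{"op": "jog_arm", "data": {"increments": "2 0 0 0 0 0 -0.76; 2 0 0 0 0 0 -0.76; 2 0 -1 0 0 0 -0.76; 2 0 -2 0 0 0 -0.76; 2 0 -3 0 0 0 -0.76; 2 0 -3 0 0 0 -0.76; 1 0 -3 0 0 0 -0.76; 0 0 0 0 0 0 -0.76"}}

```text
clock: 29.7
eef_pos: [379.9, 76.0, 153.2]
tcp_rot: [3.14, 0.006, 3.096]
contact_force: [0.2, -0.1, -0.3]
opening: 0.122
```

```bash
python3 - <<'E'
from h import *
state()
t=r.grab_frame("top")[:,:,::-1];s=r.grab_frame("scene")[:,:,::-1]
cv2.imwrite("pics/t15.png",cv2.resize(t[190:270,230:355],None,fx=6.4,fy=6.4,interpolation=cv2.INTER_CUBIC)[:,:800])
cv2.imwrite("pics/s15.png",cv2.resize(s[220:300,300:430],None,fx=6,fy=6,interpolation=cv2.INTER_CUBIC))
cv2.imwrite("pics/s15f.png",s)
E
```

```text
t 29.7 tcp [379.9  76.  153.2] rpy [3.1401 0.0059 3.0961] F [ 0.15 -0.07 -0.31] op 0.122 shelf [-2.12e+02 -1.00e-01] q [ 0.19  0.08  2.19  0.    0.86 -1.33]
```

View pics/s15.png

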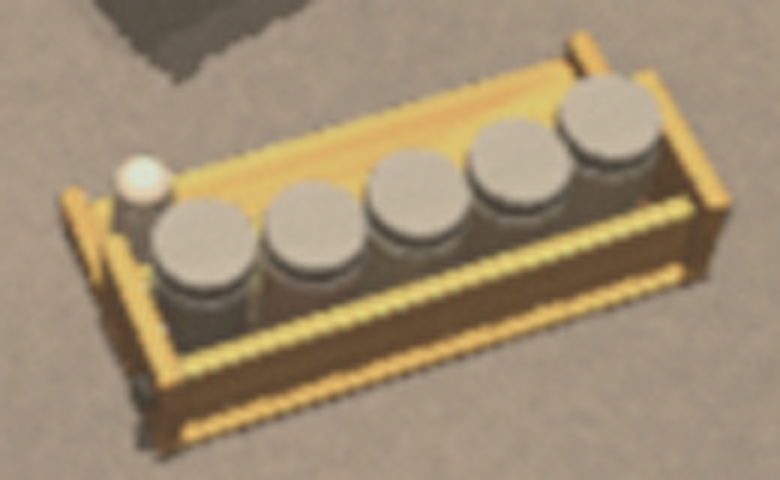

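View pics/s15f.png

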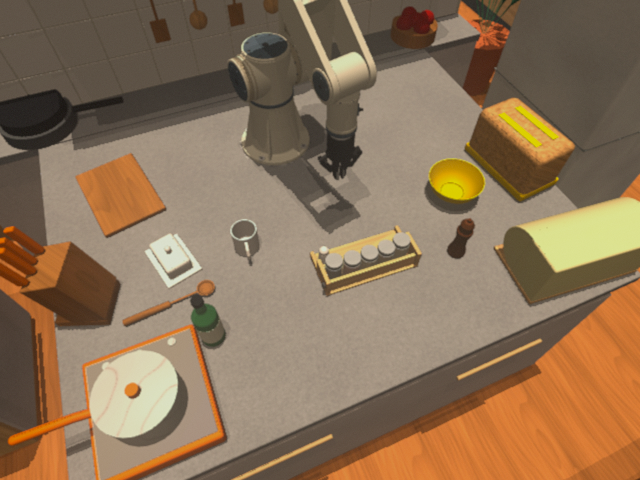

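View pics/t15.png

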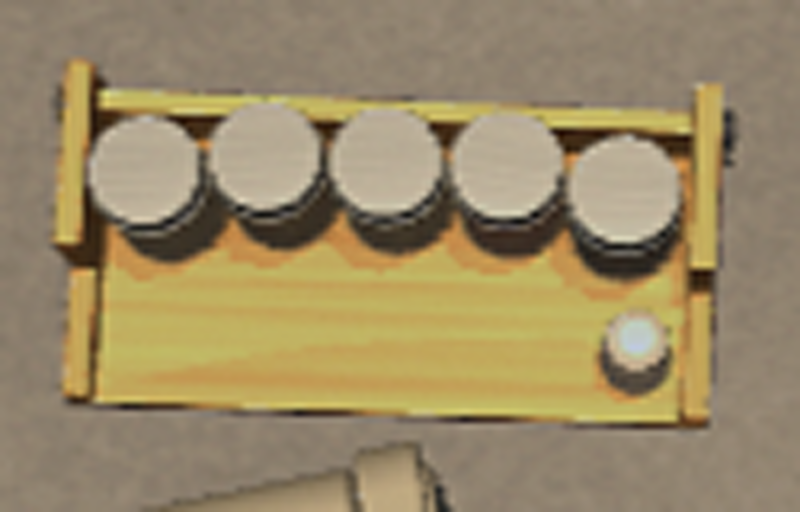

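All five jars stand in the row: lids at (145,170), (267,157), (387,162), (507,166) and (624,190) in the top crop. The shaker and the other objects haven't moved, and the arm is clear. Handing in.

```bash
python3 -c "
from rig import r
print(r.sign_off())"
```

```text
the job is handed in; nothing more can be done
None
```

The spice jar is back in the row, standing upright against the backboard, and the job was handed in at about 30 s of the 66 s allowed.

- **Placing:** I gripped the jar with 25 N and stood it on the ledge in front of the gap. It touched down at about 14 N before I eased off and released it.
- **Pushing:** I pushed it straight back with the nearly closed fingers. The wrist readings, taken between moves, were 1 to 5 N while the jars slid.
- **Seating:** The fingers stopped advancing at the backboard. I raised the push to about 13 N, a little over the 10 N asked for and under the 18 N limit. I held it there for about half a second, then backed straight off.
- **Last checks:** The final pictures show all five jars standing, with the middle one in line with its two direct neighbours. The shaker and the other objects I could compare look unmoved, and the arm is clear with about 0 N on the wrist.
- **Neighbours:** The two jars next to the gap were pushed back about 8 mm as well as sideways, so the outer jars now stand roughly 8 to 10 mm in front of the middle three.
- **Disagreements:** The two cameras differed by 1 to 3 mm, so I corrected the scene camera's readings to match the top camera.

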